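Load three slave pins with their thrust washers and bushes

ROBOT

A 6-joint arm with a two-finger parallel gripper is mounted at the origin on the work surface; the furniture and walls round the work are solid. World frame = base frame: x ahead of the robot, y to its left, z up, the work surface at z = 0. Lengths are in m, angles in rad, forces in N, time in s.
With the tool pointing down it reaches from about 0.3 to 0.775 m from the base axis. Payload 14.6 kg.
Tool frame: the origin (TCP) lies at the centre of the arm's flange, where the gripper is bolted on; the fingertips stand 199 mm ahead of it and the grasp point (between the pads) lies 180 mm ahead of it; z points along the fingers, y is the direction in which the jaws open and shut (so a half turn about z gives the same grasp; the last joint's range is limited). The gripper opens to 94 mm and grips with 3 to 60 N. Pads are 16 mm wide; open, the fingers measure 119 mm over their backs; the gripper's body (75 mm by 177 mm) begins 78 mm behind the grasp point.
Start: joints at [-1.344, 0.3, 1.521, -0, 1.321, -0.067], TCP at [0.159, -0.526, 0.405] pointing down, gripper open.
Joint ranges: [-3.03, 3.03], [-0.79, 2.21], [0.23, 2.52], [-1.04, 4.18], [0, 3.07], [-2.55, 2.55]. Speed limits (rad/s): [2.22, 2.22, 2.57, 3.14, 3.14, 3.14].

INTERFACE

Orientations are given as a unit quaternion [x, y, z, w].
In Python, from station import ctrl gives the robot as it stands.
- The arm moves only by the tool servo_tool, never from a script. Its argument "moves" is one flat list of numbers, 5 for each row, row after row: the shift along the tool's x, y, z in mm, then the turn about the tool's z in degrees, then the closure, from -1 (fully open) to 1 (shut). A call has 1 to 12 rows; each row shifts and turns the commanded pose from where the row before left it, along the tool's axes as they then stand; what a row does not reach is not made up. A row lasts 1/8 s, in which the tool goes at most 62.5 mm and 10.7 degrees, less where a joint would pass 70% of its speed; a pose out of reach is approached as far as the arm can. A call with a gripper value outside its range is refused whole. The fingers move at their own pace and stop on an object; "grip_force" is the grip in N (left out, the last holds). Time passes only in rows, so rows that do not move let the fingers close. It gives the time, the measured TCP pose, the force and the opening at its end, in the units of the state.
- ctrl.state(): the state, without advancing time (a new reading comes with each control period).
- ctrl.snapshot(name): name is "side" or "top"; returns the picture (480x640x3 uint8, blue, green, red); there is no depth.
- ctrl.camera_model(name): a dict with "camera_matrix" (3x3 intrinsics, pixels), "view" (4x4, takes a point from world to camera coordinates). Camera axes: x right, y up, looking along -z (the intrinsics and any distortion apply to the point x, -y, -z); pixel columns grow to the right and rows downward; lengths in m; the calibration is good to about 2 mm. A picture is of the moment at which its call begins. camera_model takes no time and is no camera call.
- ctrl.close_job(): hands the job in, once; it reports no verdict.
The state is a dict: "time_s": time; "joint_positions": joint angles; "dq": joint speeds; "effort": joint torques, N m; "tool_pos": TCP position; "tcp_rot": TCP orientation; "wrist_force": force on the tool from outside, world axes, zero at the start; "wrist_torque": the same for the moment, N m; "width": finger opening in m.
Only numpy, scipy, OpenCV 4.12 (cv2) and the standard library are available. Lean on these libraries where they do the work, as an engineer would, in place of code of your own. Each camera call takes 0.05 s, during which the arm holds its last target. There are 200 camera calls.

TASK

Load the three bullet-nosed slave pins on the bench for the pivot joints: slip each of the three bushes over the pin that suits its bore, small bush on the thin pin, medium on the middle pin, large on the thick one. The small and the medium joint also have a thrust washer, which goes on its pin first so that it lies flat on the collar under the bush; the large bush sits straight on its collar. Leave every part pushed fully home and sitting square.

Things in the scene. Friction and masses are not known exactly. Their poses are not given: they have to be found in the camera images.
- pin_thin_seat (a point): Seat of the thin slave pin, a steel stand. Origin of this point: on the pin's axis, at the top of the collar (the seat), 22 mm above the bench; z up. Fixed; a wall behind at x = 0.62 m. Foot: dark disc 84 mm across, 10 mm high; on it a bright collar 34 mm across, 12 mm high; from the collar rises the thin upright pin, 21 mm in diameter, 56 mm tall above the seat, of which the top 18 mm taper to a blunt nose 7 mm across.
- pin_mid_seat (a point): Seat of the middle slave pin, a steel stand. Origin of this point: on the pin's axis, at the top of the collar (the seat), 22 mm above the bench; z up. Fixed; a wall behind at x = 0.62 m. Foot: dark disc 84 mm across, 10 mm high; on it a bright collar 42 mm across, 12 mm high; from the collar rises the middle upright pin, 28 mm in diameter, 51 mm tall above the seat, of which the top 18 mm taper to a blunt nose 10 mm across.
- pin_thick_seat (a point): Seat of the thick slave pin, a steel stand. Origin of this point: on the pin's axis, at the top of the collar (the seat), 22 mm above the bench; z up. Fixed; a wall behind at x = 0.62 m. Foot: dark disc 84 mm across, 10 mm high; on it a bright collar 57 mm across, 12 mm high; from the collar rises the thick upright pin, 40 mm in diameter, 39 mm tall above the seat, of which the top 17 mm taper to a blunt nose 18 mm across.
- bush_small_mid (a point): Small bush: dark grey steel tube standing upright, 36 mm outside, bore 28 mm (a 25.5 mm pin passes), 50 mm tall, 0.15 kg. This point is its centre, on the axis, 25 mm above its lower face; z along the axis. Belongs on the thin pin, on top of the small washer. Grasp across the outside.
- bush_medium_mid (a point): Medium bush: light grey steel tube standing upright, 44 mm outside, bore 35 mm (a 32 mm pin passes), 45 mm tall, 0.2 kg. This point is its centre, on the axis, 22.5 mm above its lower face; z along the axis. Belongs on the middle pin, on top of the medium washer. Grasp across the outside.
- bush_large_mid (a point): Large bush: wide, short, pale bronze tube standing upright, 60 mm outside, bore 48 mm (a 44.5 mm pin passes), 40 mm tall, 0.29 kg. This point is its centre, on the axis, 20 mm above its lower face; z along the axis. Belongs on the thick pin, with no washer. Grasp across the outside.
- washer_medium_mid (a point): Medium thrust washer: flat pale bronze ring lying on the bench, 60 mm outside, hole 36 mm (a 32.5 mm pin passes), 8 mm thick, 0.11 kg. This point is its centre, half-way up (4 mm above its lower face); z along the axis. Belongs on the collar of the middle pin. Grasp across the rim with the fingertips just above the bench.
- washer_small_mid (a point): Small thrust washer: flat bright steel ring lying on the bench, 52 mm outside, hole 28 mm, 8 mm thick, 0.09 kg. This point is its centre, half-way up (4 mm above its lower face); z along the axis. Belongs on the collar of the thin pin. Grasp across the rim with the fingertips just above the bench.
Things that resemble listed ones, but are neither listed nor needed, are in the scene too. There is more than one size of the part that bears washer_small_mid; the job needs the larger.

How it is judged:
At the end, for the whole second after the job is handed in: Small washer on the thin pin's collar with the small bush on it, medium washer on the middle pin's collar with the medium bush on it, large bush on the thick pin's collar: each within 8 mm of the pin's axis, 3 mm of its seated height and 0.12 rad of square, released and at rest (horizontal distance between each of washer_small_mid, bush_small_mid and pin_thin_seat below 0.008 m and z of washer_small_mid in the frame of pin_thin_seat between 0.001 and 0.007 m and angle between the z axis of each of washer_small_mid, bush_small_mid and the z axis of pin_thin_seat, either way round below 0.12 rad and z of bush_small_mid in the frame of pin_thin_seat between 0.03 and 0.036 m and horizontal distance between each of washer_medium_mid, bush_medium_mid and pin_mid_seat below 0.008 m and z of washer_medium_mid in the frame of pin_mid_seat between 0.001 and 0.007 m and angle between the z axis of each of washer_medium_mid, bush_medium_mid and the z axis of pin_mid_seat, either way round below 0.12 rad and z of bush_medium_mid in the frame of pin_mid_seat between 0.0275 and 0.0335 m and horizontal distance between bush_large_mid and pin_thick_seat below 0.008 m and z of bush_large_mid in the frame of pin_thick_seat between 0.017 and 0.023 m and angle between the z axis of bush_large_mid and the z axis of pin_thick_seat, either way round below 0.12 rad); the robot touches nothing.
It also fails if it takes over 147 s, if anything falls off the work surface, if the arm or the gripper's body presses on something with over 40 N, if the wrist force passes 120 N, or if a joint passes its speed limit or range.

## Working session

There is one attempt and no reset: what is moved stays moved. The work goes in short steps, Python scripts to look and compute and a tool call to move; the robot and the scene stay as the last step left them, time stands still between calls to the robot, and variables do not carry over. Pictures are saved under pics/ and viewed, about 12 in all and at most 16, crops included, and the job is handed in when it is done.

Besides the shell and the picture viewer there is one more tool, called after ">>>" as name(argument=value, ...), one argument or row to a line, values as JSON. servo_tool: Moves the arm, as the interface text tells. Its arguments: {"type":"object","properties":{"moves":{"type":"array"},"grip_force":{"type":"number"}},"required":["moves"]}

```bash
mkdir -p pics; ls; python3 - <<'E'
from station import ctrl
import cv2,numpy as np
np.set_printoptions(precision=4,suppress=True)
s=ctrl.state();print(s)
for n in("top","side"):
    cv2.imwrite(f"pics/{n}0.png",ctrl.snapshot(n));print(n,ctrl.camera_model(n))
E
```

```text
pics
{'time_s': 0.0, 'joint_positions': array([-1.3436,  0.3005,  1.5216,  0.    ,  1.3207, -0.0666]), 'dq': array([ 0.    , -0.0007,  0.0001, -0.    , -0.0022,  0.001 ]), 'effort': array([ -0.0004, -53.1811, -35.274 ,   0.0708,   0.0244,  -0.0002]), 'tool_pos': array([ 0.1593, -0.5264,  0.4041]), 'tcp_rot': array([ 0.9892,  0.1464, -0.    , -0.0006]), 'wrist_force': array([-0.0443, -0.1919, -1.0516]), 'wrist_torque': array([-0.0393,  0.04  , -0.0093]), 'width': 0.09395711471457603}
top {'camera_matrix': array([[437.828 ,   0.    , 326.1013],
       [  0.    , 437.828 , 235.1668],
       [  0.    ,   0.    ,   1.    ]]), 'view': array([[ 0.007 , -1.    , -0.0013,  0.0376],
       [ 0.9937,  0.0068,  0.1119, -0.4124],
       [-0.1119, -0.0021,  0.9937, -1.0164],
       [ 0.    ,  0.    ,  0.    ,  1.    ]])}
side {'camera_matrix': array([[573.8225,   0.    , 332.6426],
       [  0.    , 573.8225, 240.4153],
       [  0.    ,   0.    ,   1.    ]]), 'view': array([[ 0.985 , -0.1709,  0.0221, -0.4214],
       [ 0.0583,  0.4508,  0.8907, -0.082 ],
       [-0.1622, -0.8761,  0.454 , -1.1753],
       [ 0.    ,  0.    ,  0.    ,  1.    ]])}
```

View pics/top0.png

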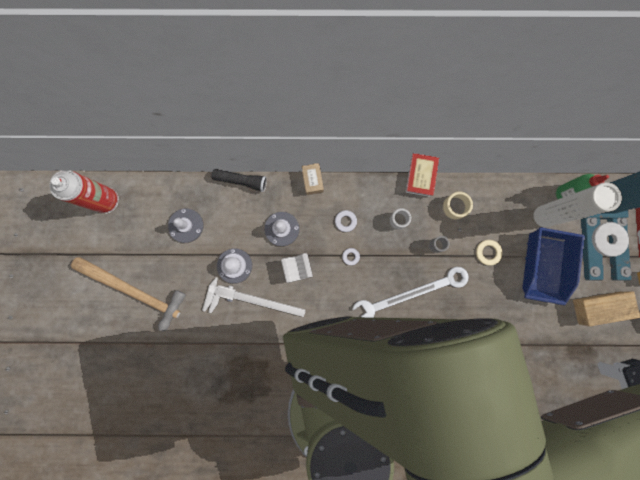

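View pics/side0.png

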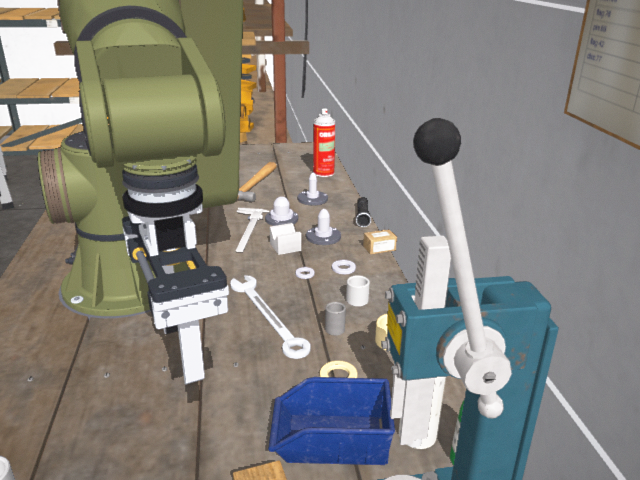

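Top view candidates:
- Stands: thin (185,226), middle (282,229), thick (235,266).
- Bright rings: (345,221) larger, (351,257) smaller. I take the larger as washer_small.
- Bronze flat ring at (489,252), and a pale tall tube at (458,206) as the large bush.
- Light grey tube (401,218) as medium, dark tube (440,243) as small.

Next I'll check these in a close crop and by size.

```bash
cat > h.py <<'E'
import cv2,numpy as np
from station import ctrl
np.set_printoptions(precision=4,suppress=True)
def ray(n,uv,z):
    m=ctrl.camera_model(n);K=np.array(m["camera_matrix"]);V=np.array(m["view"])
    d=np.linalg.solve(K,[uv[0],uv[1],1.])*[1,-1,-1]
    R=V[:3,:3];c=-R.T@V[:3,3];w=R.T@d
    return c+w*(z-c[2])/w[2]
def proj(n,p):
    m=ctrl.camera_model(n);K=np.array(m["camera_matrix"]);V=np.array(m["view"])
    q=K@((V[:3,:3]@np.array(p)+V[:3,3])*[1,-1,-1]);return q[:2]/q[2]
E
python3 - <<'E'
from h import *
im=cv2.imread("pics/top0.png")
c=cv2.resize(im[165:295,330:510],None,fx=4.4,fy=4.4,interpolation=cv2.INTER_CUBIC);cv2.imwrite("pics/c1.png",c)
c=cv2.resize(im[195:295,160:320],None,fx=5,fy=5,interpolation=cv2.INTER_CUBIC);cv2.imwrite("pics/c2.png",c)
for nm,uv,z in [("thin",(185,226),.0),("mid",(282,229),0),("thick",(235,266),0),("ws",(345,221),.008),("ws'",(351,257),.008),("wm",(489,252),.008),("bm",(401,218),.045),("bs",(440,243),.05),("bl",(458,206),.04)]: print(nm,ray("top",uv,z), np.linalg.norm(ray("top",np.add(uv,(1,0)),z)-ray("top",uv,z))*1e3,"mm/px")
E
```

```text
thin [0.4349 0.3841 0.    ] 2.4354646419183976 mm/px
mid [0.4291 0.1478 0.    ] 2.4321826782375036 mm/px
thick [0.3385 0.2594 0.    ] 2.409880138684906 mm/px
ws [ 0.4487 -0.005   0.008 ] 2.417842302849571 mm/px
ws' [ 0.3617 -0.0196  0.008 ] 2.395500139754304 mm/px
wm [ 0.3759 -0.3504  0.008 ] 2.3966187469314826 mm/px
bm [ 0.4512 -0.1342  0.045 ] 2.333529918115706 mm/px
bs [ 0.3928 -0.2226  0.05  ] 2.306568679838708 mm/px
bl [ 0.4814 -0.2694  0.04  ] 2.3515577974373714 mm/px
```

View pics/c1.png

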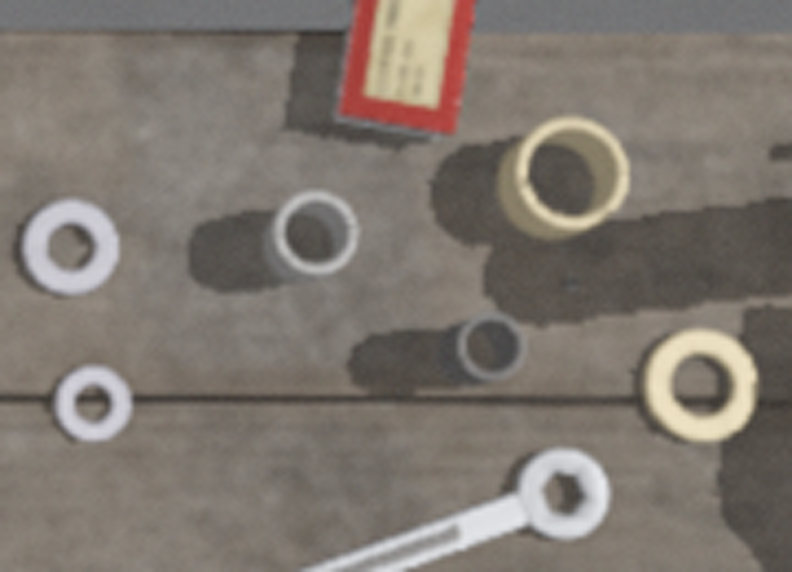

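View pics/c2.png

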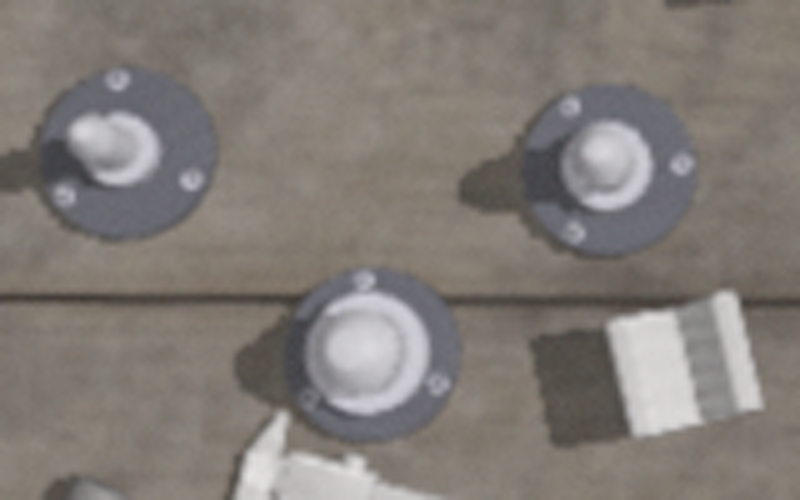

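The crops show ring diameters of 54 mm at (345,221), so washer_small, and about 42 mm at (351,257), the decoy. The bronze ring is 63 mm. The tube rims are about 44, 61 and 34 mm, so every choice matches the description. Next come the precise centres.

```bash
python3 - <<'E'
from h import *
im=cv2.imread("pics/top0.png");S=4
def fit(roi,maskf,hull=True):
    x0,y0,x1,y1=roi
    c=cv2.resize(im[y0:y1,x0:x1],None,fx=S,fy=S,interpolation=cv2.INTER_CUBIC)
    m=maskf(c).astype(np.uint8)*255
    cs,_=cv2.findContours(m,cv2.RETR_EXTERNAL,cv2.CHAIN_APPROX_NONE)
    k=cv2.convexHull(max(cs,key=cv2.contourArea))
    e=cv2.fitEllipse(k);return ((np.array(e[0])+.5)/S-.5+[x0,y0]),np.array(e[1])/S
br=lambda t:(lambda c:cv2.cvtColor(c,cv2.COLOR_BGR2GRAY)>t)
def yel(c): a=c.astype(int);return (a[...,2]-a[...,0]>35)&(a[...,2]>t_y)
def disc(c): a=c.astype(int);return (a[...,0]-a[...,2]>2)
def rep(n,roi,f,z):
    uv,d=fit(roi,f);p=ray("top",uv,z);mm=2.435*(1.018-z)/1.018
    print(n,uv,"diam mm",d*mm,"xyz",p,"side",proj("side",p))
rep("ws",(330,205,362,238),br(150),.008)
t_y=170;rep("wm",(472,235,506,270),yel,.008);rep("bl",(440,188,478,222),yel,.04)
t_y=190;rep("bl190",(440,188,478,222),yel,.04)
for t in(135,150,165):rep("bm",(388,206,415,231),br(t),.045)
rep("thin",(160,200,210,250),disc,.01);rep("mid",(258,204,306,252),disc,.01);rep("thick",(212,244,258,288),disc,.01)
# manual
for n,c,s,o,z in [("bs",(491,347),4.4,(330,165),.05),("bm",(316,233),4.4,(330,165),.045),("bl",(572,173),4.4,(330,165),.04),("thin",(129,153),5,(160,195),.01),("mid",(610,170.5),5,(160,195),.01),("thick",(374.5,354),5,(160,195),.01),
 ("thin collar",(119,149),5,(160,195),.022),("mid collar",(606,165),5,(160,195),.022),("thick collar",(368,352),5,(160,195),.022)]:
    uv=(np.array(c)+.5)/s-.5+o;p=ray("top",uv,z);print(n,uv,p,"side",proj("side",p))
s=cv2.imread("pics/side0.png")[170:390,220:420];cv2.imwrite("pics/c3.png",cv2.resize(s,None,fx=2.7,fy=2.7,interpolation=cv2.INTER_CUBIC))
E
```

```text
ws [345.9304 220.658 ] diam mm [51.9298 52.3337] xyz [ 0.4495 -0.0073  0.008 ] side [343.2204 264.5036]
wm [489.0855 252.0693] diam mm [59.6873 61.8961] xyz [ 0.3758 -0.3506  0.008 ] side [338.1441 371.2836]
bl [459.4838 203.9876] diam mm [58.0056 60.1193] xyz [ 0.4863 -0.273   0.04  ] side [393.184 321.668]
bl190 [459.6835 203.8865] diam mm [57.0895 59.2343] xyz [ 0.4865 -0.2735  0.04  ] side [393.3926 321.8142]
bm [401.6428 217.2225] diam mm [45.7708 47.1487] xyz [ 0.4531 -0.1357  0.045 ] side [358.0377 280.0887]
bm [401.598  217.3179] diam mm [43.8094 45.0809] xyz [ 0.4528 -0.1356  0.045 ] side [357.9118 280.0684]
bm [401.5606 217.3729] diam mm [42.2283 43.5181] xyz [ 0.4527 -0.1355  0.045 ] side [357.8363 280.0496]
thin [185.0878 225.1876] diam mm [80.2367 83.8929] xyz [0.4355 0.3807 0.01  ] side [311.8031 195.2801]
mid [281.3035 228.5317] diam mm [81.5419 82.0504] xyz [0.429  0.1485 0.01  ] side [322.6132 232.5392]
thick [234.009  265.4219] diam mm [81.6609 84.219 ] xyz [0.3395 0.2597 0.01  ] side [280.8635 215.2458]
bs [441.2045 243.4773] [ 0.3917 -0.2253  0.05  ] side [334.9237 305.8888]
bm [401.4318 217.5682] [ 0.4523 -0.1352  0.045 ] side [357.5691 279.9853]
bl [459.6136 203.9318] [ 0.4864 -0.2734  0.04  ] side [393.3063 321.764 ]
thin [185.4 225.2] [0.4355 0.38   0.01  ] side [311.8324 195.3855]
mid [281.6 228.7] [0.4286 0.1478 0.01  ] side [322.4932 232.6814]
thick [234.5 265.4] [0.3395 0.2586 0.01  ] side [280.9298 215.4353]
thin collar [183.4 224.4] [0.4358 0.3809 0.022 ] side [311.9145 191.1865]
mid collar [280.8 227.6] [0.4297 0.1484 0.022 ] side [322.9775 228.0024]
thick collar [233.2 265. ] [0.34   0.2591 0.022 ] side [280.9859 211.0022]
```

View pics/c3.png

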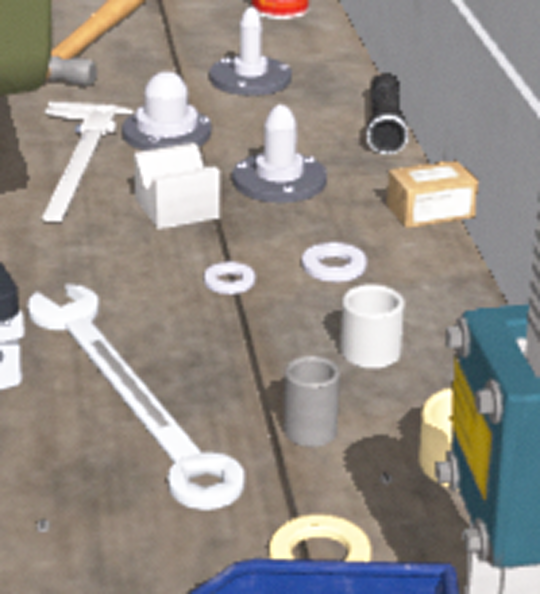

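>>> servo_tool(
  moves=[0,0,0,8.4,-1,0,0,0,8.4,-1,29,-52,0,0,-1,29,-52,0,0,-1,29,-52,0,0,-1,29,-52,0,0,-1,29,-52,0,0,-1,29,-52,0,0,-1,29,-52,0,0,-1,29,-52,0,0,-1,29,-52,0,0,-1,29,-51,0,0,-1],
  grip_force=20,
)

```text
time_s: 1.6
tool_pos: [0.4495, -0.0052, 0.4047]
tcp_rot: [1.0, 0.0, 0.0, 0.0]
wrist_force: [0.6, -1.2, 0.4]
width: 0.0943
```

>>> servo_tool(
  moves=[0,0,45,0,-1,0,0,45,0,-1,0,0,45,0,-1,0,0,35,0,-1,0,0,15,0,-1,0,0,5,0,-1,0,0,0,0,-1],
)

```text
time_s: 2.48
tool_pos: [0.4492, -0.0073, 0.2154]
tcp_rot: [1.0, 0.0, 0.001, 0.0]
wrist_force: [0.3, -0.6, 0.0]
width: 0.094
```

```bash
python3 - <<'E'
from h import *
print(ctrl.state()["tool_pos"])
s=ctrl.snapshot("side")[200:330,260:430]
t=ctrl.snapshot("top")[170:270,290:400]
a=cv2.resize(s,None,fx=3,fy=3);b=cv2.resize(t,(int(110*3.0),300))
o=np.zeros((390,840,3),np.uint8);o[:390,:510]=a;o[:300,510:840]=b;cv2.imwrite("pics/d1.png",o[:,:800])
E
```

```text
[ 0.4492 -0.0073  0.2154]
```

View pics/d1.png

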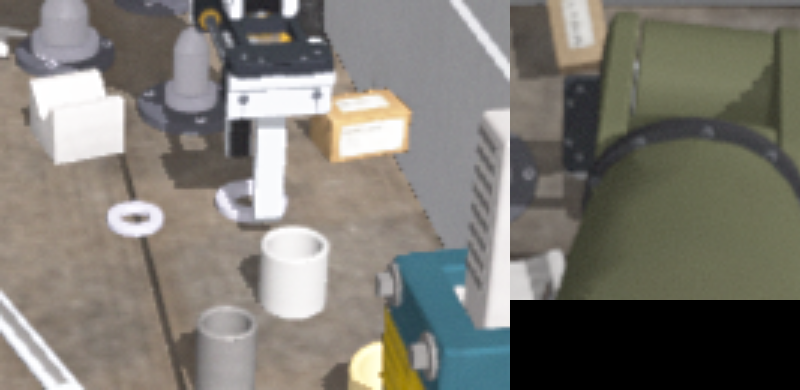

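```bash
python3 - <<'E'
from h import *
for y in(-.0543,-.0606,-.0668): print(proj("side",[.4492,y,.0164]),proj("side",[.4412,y,.0164]),proj("side",[.4572,y,.0164]))
E
```

```text
[347.4286 272.0222] [343.6508 272.2809] [351.1983 271.764 ]
[348.0176 273.5412] [344.2228 273.8029] [351.8042 273.2802]
[348.6027 275.05  ] [344.791  275.3145] [352.4059 274.7861]
```

>>> servo_tool(
  moves=[0,0,8,0,-1,0,0,5,0,-1,0,0,0,0,-1,0,0,0,0,1,0,0,0,0,1,0,0,0,0,1,0,0,0,0,1,0,0,0,0,1,0,0,0,0,1],
)

```text
time_s: 3.7
tool_pos: [0.449, -0.0073, 0.2017]
tcp_rot: [1.0, 0.0, 0.0, -0.0]
wrist_force: [0.2, 0.3, 1.5]
width: 0.0507
```

>>> servo_tool(
  moves=[0,0,0,0,1,0,0,-20,0,1,0,0,-40,0,1,0,0,-40,0,1,0,0,-10,0,1,0,0,0,0,1],
)

```text
time_s: 4.45
tool_pos: [0.4488, -0.0072, 0.3112]
tcp_rot: [1.0, 0.0, 0.0, 0.0]
wrist_force: [0.1, -0.2, 0.1]
width: 0.0507
```

```bash
python3 - <<'E'
from h import *
st=ctrl.state();print(st["tool_pos"],st["width"],st["wrist_force"]);x,y,z=st["tool_pos"]
s=ctrl.snapshot("side");cv2.imwrite("pics/side2f.png",s);s=s[140:290,250:450]
cv2.imwrite("pics/d2.png",cv2.resize(s,None,fx=4,fy=4,interpolation=cv2.INTER_CUBIC))
for d in(-.026,0,.026):print("washer",proj("side",[x+d,y,z-.199]),proj("side",[x,y+d,z-.199]))
E
```

```text
[ 0.4488 -0.0072  0.3112] 0.050734563411358936 [ 0.1309 -0.1982  0.0534]
washer [332.0873 221.4152] [346.8433 226.1271]
washer [344.4303 220.7527] [344.4303 220.7527]
washer [356.6862 220.0949] [342.1078 215.5801]
```

View pics/d2.png

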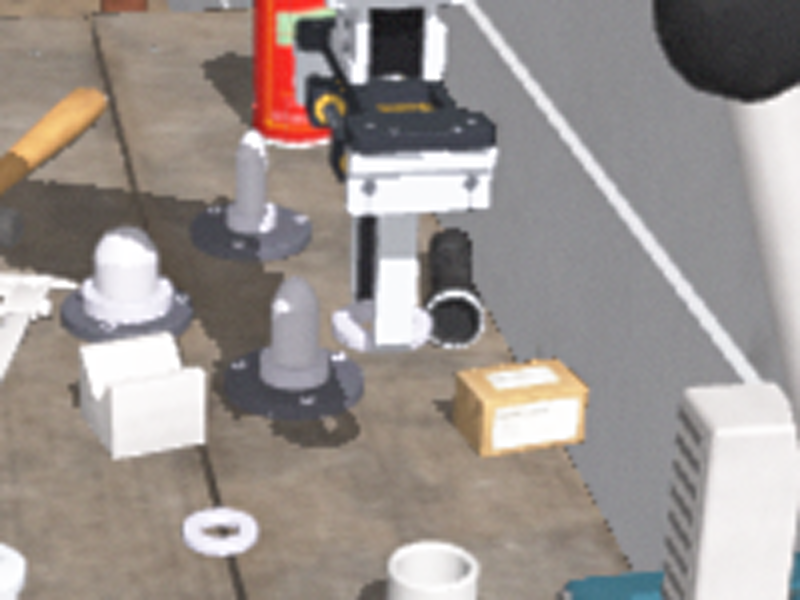

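>>> servo_tool(
  moves=[-2,-40,0,0,1,-2,-50,0,0,1,-2,-50,0,0,1,-2,-50,0,0,1,-2,-50,0,0,1,-2,-50,0,0,1,-1,-50,0,0,1,0,-40,0,0,1,0,-8,0,0,1,0,0,0,0,1,0,0,0,0,1],
)

```text
time_s: 5.88
tool_pos: [0.436, 0.3797, 0.3111]
tcp_rot: [1.0, -0.0, -0.0, 0.0]
wrist_force: [-0.1, -0.6, -0.2]
width: 0.0508
```

```bash
python3 - <<'E'
from h import *
st=ctrl.state();print(st["tool_pos"],st["width"],st["wrist_force"]);x,y,z=st["tool_pos"]
s=ctrl.snapshot("side");a=cv2.resize(s[100:220,270:370],None,fx=4,fy=4,interpolation=cv2.INTER_CUBIC)
t=ctrl.snapshot("top");b=cv2.resize(t[165:285,125:225],None,fx=4,fy=4,interpolation=cv2.INTER_CUBIC)
cv2.imwrite("pics/d3.png",np.hstack([a,b]))
for p in ([x,y,z-.199],[.4355,.3805,.078],[.4355,.3805,.022]):print(proj("side",p),proj("top",p))
E
```

```text
[0.436  0.3797 0.3111] 0.05075559393715836 [-0.1115 -0.5646 -0.24  ]
[312.2285 159.8796] [170.4926 218.6939]
[311.9377 171.8965] [175.5017 221.1571]
[311.8209 191.2455] [183.5587 224.5314]
```

View pics/d3.png

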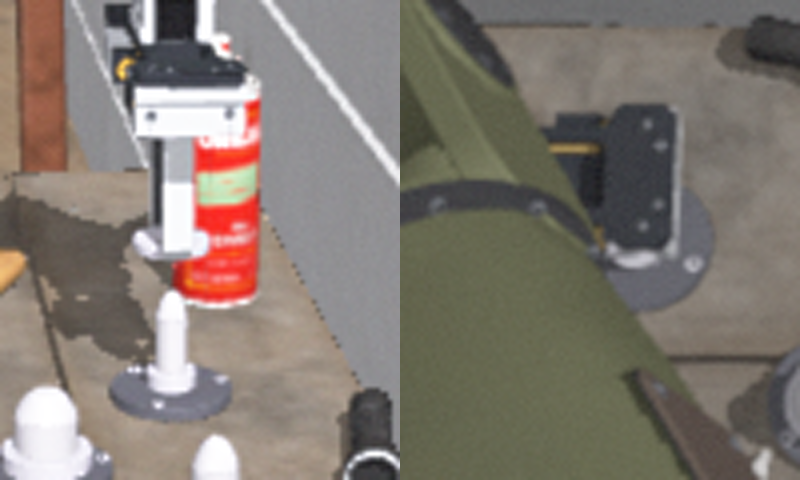

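>>> servo_tool(
  moves=[1,-1,20,0,1,0,0,20,0,1,0,0,15,0,1,0,0,10,0,1,0,0,8,0,1,0,0,6,0,1,0,0,4,0,1,0,0,2,0,1,0,0,0,0,1,0,0,0,0,1],
)

```text
time_s: 7.22
tool_pos: [0.4368, 0.3818, 0.2269]
tcp_rot: [1.0, 0.0, 0.0, -0.0]
wrist_force: [-0.0, -1.1, -0.8]
width: 0.0509
```

>>> servo_tool(
  moves=[0,1,2,0,1,0,0,1,0,1,0,0,0,0,1,0,0,0,0,0.2,0,0,0,0,-1,0,0,0,0,-1,0,0,0,0,-1,0,0,0,0,-1],
)

```text
time_s: 8.22
tool_pos: [0.4367, 0.3808, 0.2236]
tcp_rot: [1.0, 0.0, 0.0, -0.0]
wrist_force: [-0.7, -1.1, -0.8]
width: 0.0875
```

>>> servo_tool(
  moves=[0,0,-15,0,-1,0,0,-30,0,-1,0,0,-45,0,-1,0,0,-50,0,-1,0,0,-20,0,-1,0,0,0,0,-1],
)

```text
time_s: 8.98
tool_pos: [0.4366, 0.3807, 0.3859]
tcp_rot: [1.0, 0.0, 0.001, -0.001]
wrist_force: [-0.4, 0.1, -1.0]
width: 0.0941
```

```bash
python3 - <<'E'
from h import *
st=ctrl.state();print(st["tool_pos"],st["width"],st["wrist_force"])
s=ctrl.snapshot("side");a=cv2.resize(s[140:220,270:370],None,fx=4,fy=4,interpolation=cv2.INTER_CUBIC)
cv2.imwrite("pics/d4.png",a)
E
```

```text
[0.4366 0.3807 0.3859] 0.0940902328395209 [-0.3684  0.1442 -1.0082]
```

View pics/d4.png

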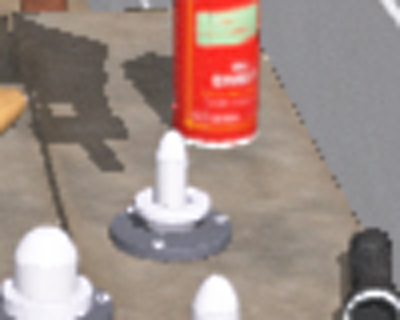

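>>> servo_tool(
  moves=[-4,40,0,0,-1,-4,54,0,0,-1,-4,54,0,0,-1,-4,54,0,0,-1,-4,54,0,0,-1,-4,54,0,0,-1,-4,54,0,0,-1,-4,54,0,0,-1,-4,54,0,0,-1,-4,54,0,0,-1,-3,54,0,0,-1,-2,26,0,0,-1],
)

```text
time_s: 10.52
tool_pos: [0.3914, -0.2275, 0.3824]
tcp_rot: [1.0, -0.001, -0.001, -0.001]
wrist_force: [-0.0, 0.2, 0.5]
width: 0.0938
```

>>> servo_tool(
  moves=[0,0,45,0,-1,0,0,45,0,-1,0,0,40,0,-1,0,0,30,0,-1,0,0,15,0,-1,0,0,3,0,-1,0,0,0,0,-1],
)

```text
time_s: 11.4
tool_pos: [0.3923, -0.2254, 0.2062]
tcp_rot: [1.0, 0.0, 0.0, 0.0]
wrist_force: [0.2, -0.5, -0.3]
width: 0.0938
```

>>> servo_tool(
  moves=[0,0,0,0,1,0,0,0,0,1,0,0,0,0,1,0,0,0,0,1,0,0,0,0,1,0,0,0,0,1,0,0,0,0,1,0,0,-20,0,1,0,0,-40,0,1,0,0,-45,0,1,0,0,-20,0,1,0,0,0,0,1],
)

```text
time_s: 12.9
tool_pos: [0.3921, -0.2253, 0.3315]
tcp_rot: [1.0, 0.0, 0.001, 0.001]
wrist_force: [0.8, -0.5, -2.1]
width: 0.0358
```

>>> servo_tool(
  moves=[4,-40,0,0,1,4,-54,0,0,1,4,-54,0,0,1,4,-54,0,0,1,4,-54,0,0,1,4,-54,0,0,1,4,-54,0,0,1,4,-54,0,0,1,4,-54,0,0,1,4,-54,0,0,1,3,-54,0,0,1,2,-26,0,0,1],
)

```text
time_s: 14.4
tool_pos: [0.4362, 0.383, 0.3283]
tcp_rot: [1.0, 0.001, -0.001, 0.001]
wrist_force: [0.0, -1.2, -1.4]
width: 0.0355
```

>>> servo_tool(
  moves=[0,0,0,0,1,0,0,20,0,1,0,0,0,0,1,0,0,0,0,1],
)

```text
time_s: 14.9
tool_pos: [0.437, 0.3802, 0.3109]
tcp_rot: [1.0, -0.0, -0.0, 0.0]
wrist_force: [-0.0, 0.0, -1.2]
width: 0.0354
```

```bash
python3 - <<'E'
from h import *
st=ctrl.state();print(st["tool_pos"],st["width"],st["wrist_force"])
s=ctrl.snapshot("side");a=cv2.resize(s[100:220,270:370],None,fx=4,fy=4,interpolation=cv2.INTER_CUBIC)
cv2.imwrite("pics/d5.png",a)
E
```

```text
[0.437  0.3802 0.3109] 0.03540905946228922 [-0.0122  0.0485 -1.2377]
```

View pics/d5.png

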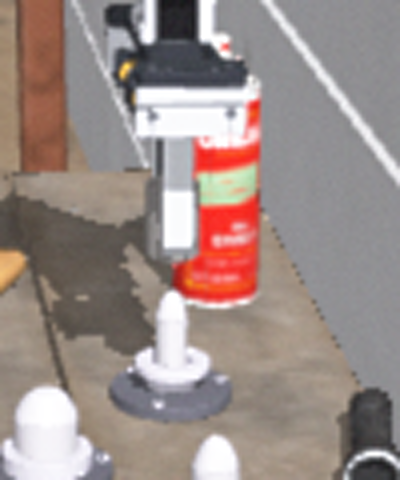

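>>> servo_tool(
  moves=[0,0,15,0,1,0,0,15,0,1,0,0,10,0,1,0,0,10,0,1,0,0,8,0,1,0,0,6,0,1,0,0,5,0,1,0,0,3,0,1,0,0,0,0,1,0,0,0,0,1],
)

```text
time_s: 16.2
tool_pos: [0.4368, 0.3808, 0.2389]
tcp_rot: [1.0, 0.0, 0.0, -0.0]
wrist_force: [0.2, -0.1, -1.7]
width: 0.0357
```

>>> servo_tool(
  moves=[0,0,2,0,1,0,0,1,0,1,0,0,0,0,1,0,0,0,0,-1,0,0,0,0,-1,0,0,0,0,-1,0,0,0,0,-1],
)

```text
time_s: 17.08
tool_pos: [0.4368, 0.3807, 0.2357]
tcp_rot: [1.0, 0.0, 0.0, -0.0]
wrist_force: [-0.5, 0.1, 0.5]
width: 0.0722
```

>>> servo_tool(
  moves=[0,0,0,0,-1,0,0,-20,0,-1,0,0,-35,0,-1,0,0,-45,0,-1,0,0,-45,0,-1,0,0,0,0,-1],
)

```text
time_s: 17.82
tool_pos: [0.4368, 0.3808, 0.3842]
tcp_rot: [1.0, 0.0, 0.002, -0.002]
wrist_force: [-0.5, 0.1, -0.7]
width: 0.0942
```

>>> servo_tool(
  moves=[0,45,0,0,-1,0,60,0,0,-1,-5,60,0,0,-1,-5,60,0,0,-1,-6,60,0,0,-1,-7,60,0,0,-1,-7,60,0,0,-1,-7,60,0,0,-1,-7,60,0,0,-1,-7,60,0,0,-1,-5,60,0,0,-1,-5,60,0,0,-1],
)

```text
time_s: 19.32
tool_pos: [0.3754, -0.3263, 0.3797]
tcp_rot: [1.0, 0.0, -0.0, -0.0]
wrist_force: [0.5, 0.4, 0.2]
width: 0.0941
```

```bash
python3 - <<'E'
from h import *
st=ctrl.state();print(st["tool_pos"],st["width"],st["wrist_force"])
s=ctrl.snapshot("side");a=cv2.resize(s[140:220,270:370],None,fx=4,fy=4,interpolation=cv2.INTER_CUBIC)
cv2.imwrite("pics/d6.png",a)
E
```

```text
[ 0.3754 -0.3263  0.3797] 0.09409828599035353 [0.5024 0.419  0.2072]
```

View pics/d6.png

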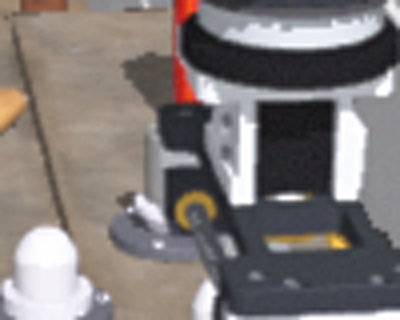

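```bash
python3 - <<'E'
from h import *
def tri(ut,us):
    P=[];Q=[]
    a,b=ray("top",ut,0),ray("top",ut,.5);c,d=ray("side",us,0),ray("side",us,.5)
    A=np.c_[b-a,-(d-c)];s=np.linalg.lstsq(A,c-a,rcond=None)[0]
    p,q=a+s[0]*(b-a),c+s[1]*(d-c);return p,np.linalg.norm(p-q)
print("slide top",tri((606,195),(432,240)),tri((540,215),(432,240)))
print("slide bot",tri((540,215),(420,440)))
print("bin corner L-far",tri((530,230),(392,380)),"L-near",tri((525,296),(308,382)))
print([ray("side",(437,142),z) for z in(.3,.4,.5)], ray("side",(432,240),.3))
E
```

```text
slide top (array([ 0.4572, -0.4568,  0.2908]), np.float64(0.010892393207391089)) (array([ 0.4297, -0.3656,  0.2344]), np.float64(0.07237526687684212))
slide bot (array([ 0.4704, -0.4887, -0.016 ]), np.float64(0.0012809419167406815))
bin corner L-far (array([ 0.4244, -0.4316,  0.0498]), np.float64(0.01581496505007866)) L-near (array([ 0.2729, -0.4133,  0.0499]), np.float64(0.04492376856981206))
[array([ 0.6027, -0.0843,  0.3   ]), array([ 0.4845, -0.3946,  0.4   ]), array([ 0.3663, -0.7049,  0.5   ])] [ 0.4631 -0.4696  0.3   ]
```

>>> servo_tool(
  moves=[0,20,0,0,-1,0,6,0,0,-1,0,0,40,0,-1,0,0,45,0,-1,0,0,40,0,-1,0,0,30,0,-1,0,0,15,0,-1,0,0,4,0,-1,0,0,0,0,-1,0,0,0,0,-1],
)

```text
time_s: 20.62
tool_pos: [0.3763, -0.3504, 0.2076]
tcp_rot: [1.0, 0.0, 0.001, 0.001]
wrist_force: [-0.4, -0.0, -0.8]
width: 0.0938
```

>>> servo_tool(
  moves=[0,0,4,0,-1,0,0,2,0,-1,0,0,0,0,1,0,0,0,0,1,0,0,0,0,1,0,0,0,0,1,0,0,0,0,1,0,0,0,0,1],
)

```text
time_s: 21.62
tool_pos: [0.3762, -0.3503, 0.2007]
tcp_rot: [1.0, 0.0, 0.0, 0.0]
wrist_force: [1.1, -0.0, 0.1]
width: 0.0581
```

>>> servo_tool(
  moves=[0,0,0,0,1,0,0,-15,0,1,0,0,-30,0,1,0,0,-45,0,1,0,0,-30,0,1,0,0,0,0,1],
)

```text
time_s: 22.38
tool_pos: [0.3762, -0.3503, 0.3233]
tcp_rot: [1.0, 0.0, 0.002, 0.002]
wrist_force: [0.1, -0.6, -1.8]
width: 0.0584
```

>>> servo_tool(
  moves=[6,-40,0,0,1,6,-50,0,0,1,6,-50,0,0,1,6,-50,0,0,1,6,-50,0,0,1,6,-50,0,0,1,6,-50,0,0,1,6,-50,0,0,1,6,-50,0,0,1,0,-40,0,0,1,0,-19,0,0,1,0,0,0,0,1],
)

```text
time_s: 23.88
tool_pos: [0.4295, 0.1495, 0.3197]
tcp_rot: [1.0, 0.001, -0.001, 0.0]
wrist_force: [-0.9, -0.8, -1.5]
width: 0.0585
```

>>> servo_tool(
  moves=[0,0,10,0,1,0,0,10,0,1,0,0,0,0,1],
)

```text
time_s: 24.25
tool_pos: [0.4298, 0.1481, 0.2996]
tcp_rot: [1.0, -0.0, -0.001, 0.0]
wrist_force: [0.6, 0.1, -1.0]
width: 0.0585
```

```bash
python3 - <<'E'
from h import *
st=ctrl.state();print(st["tool_pos"],st["width"],st["wrist_force"])
s=ctrl.snapshot("side");a=cv2.resize(s[120:260,270:390],None,fx=4,fy=4,interpolation=cv2.INTER_CUBIC)
cv2.imwrite("pics/d7.png",a)
E
```

```text
[0.4298 0.1481 0.2996] 0.05852457053302023 [ 0.6338  0.093  -1.0007]
```

View pics/d7.png

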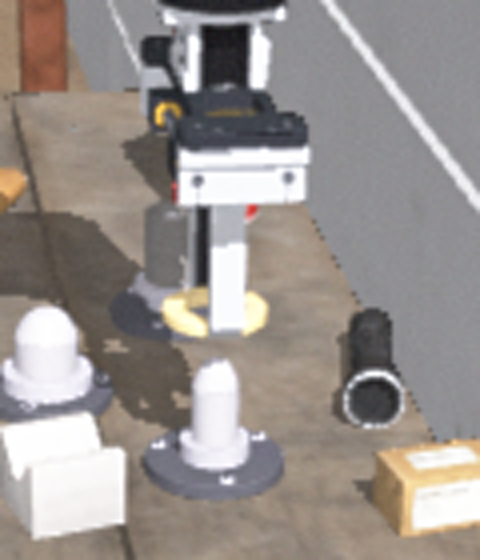

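>>> servo_tool(
  moves=[0,0,15,0,1,0,0,15,0,1,0,0,12,0,1,0,0,10,0,1,0,0,8,0,1,0,0,6,0,1,0,0,5,0,1,0,0,3,0,1,0,0,0,0,1,0,0,0,0,1],
)

```text
time_s: 25.55
tool_pos: [0.4299, 0.1488, 0.2268]
tcp_rot: [1.0, 0.0, 0.0, -0.0]
wrist_force: [-0.3, 0.3, -1.5]
width: 0.0587
```

>>> servo_tool(
  moves=[0,0,2,0,1,0,0,0,0,1,0,0,0,0,0.2,0,0,0,0,-1,0,0,0,0,-1,0,0,0,0,-1,0,0,0,0,-1],
)

```text
time_s: 26.42
tool_pos: [0.4299, 0.1487, 0.2247]
tcp_rot: [1.0, 0.0, 0.0, -0.0]
wrist_force: [-0.2, 0.1, -0.3]
width: 0.0931
```

>>> servo_tool(
  moves=[0,0,-10,0,-1,0,0,-30,0,-1,0,0,-45,0,-1,0,0,-45,0,-1,0,0,-30,0,-1,0,0,0,0,-1],
)

```text
time_s: 27.18
tool_pos: [0.4298, 0.1487, 0.3871]
tcp_rot: [1.0, 0.0, 0.002, -0.001]
wrist_force: [0.1, 0.2, -0.7]
width: 0.0941
```

>>> servo_tool(
  moves=[5,40,0,0,-1,5,50,0,0,-1,5,50,0,0,-1,5,50,0,0,-1,3,50,0,0,-1,0,34,0,0,-1,0,10,0,0,-1,0,0,0,0,-1,0,0,40,0,-1,0,0,45,0,-1,0,0,30,0,-1],
)

```text
time_s: 28.55
tool_pos: [0.4528, -0.1337, 0.2678]
tcp_rot: [1.0, 0.001, -0.001, -0.0]
wrist_force: [1.2, 0.5, -0.3]
width: 0.0935
```

>>> servo_tool(
  moves=[0,0,30,0,-1,0,0,20,0,-1,0,0,12,0,-1,0,0,0,0,-1,0,0,0,0,1,0,0,0,0,1,0,0,0,0,1,0,0,0,0,1,0,0,0,0,1,0,0,0,0,1,0,0,0,0,1],
)

```text
time_s: 29.92
tool_pos: [0.453, -0.1353, 0.2077]
tcp_rot: [1.0, 0.0, 0.0, -0.0]
wrist_force: [0.3, 0.1, 1.9]
width: 0.0437
```

>>> servo_tool(
  moves=[0,0,0,0,1,0,0,-20,0,1,0,0,-40,0,1,0,0,-45,0,1,0,0,-10,0,1,0,0,0,0,1],
)

```text
time_s: 30.68
tool_pos: [0.4529, -0.1352, 0.3221]
tcp_rot: [1.0, 0.0, -0.0, -0.0]
wrist_force: [0.3, 0.5, -2.3]
width: 0.0435
```

>>> servo_tool(
  moves=[-5,-40,0,0,1,-5,-50,0,0,1,-5,-50,0,0,1,-5,-50,0,0,1,-3,-50,0,0,1,0,-34,0,0,1,0,-10,0,0,1,0,0,10,0,1,0,0,5,0,1,0,0,0,0,1,0,0,0,0,1],
)

```text
time_s: 32.05
tool_pos: [0.43, 0.1482, 0.3077]
tcp_rot: [1.0, -0.0, 0.0, -0.0]
wrist_force: [-0.3, 0.2, -2.6]
width: 0.0434
```

```bash
python3 - <<'E'
from h import *
st=ctrl.state();print(st["tool_pos"],st["width"],st["wrist_force"])
s=ctrl.snapshot("side");a=cv2.resize(s[120:260,270:390],None,fx=4,fy=4,interpolation=cv2.INTER_CUBIC)
cv2.imwrite("pics/d8.png",a)
E
```

```text
[0.43   0.1482 0.3077] 0.04341452503777508 [-0.3472  0.1911 -2.5793]
```

View pics/d8.png

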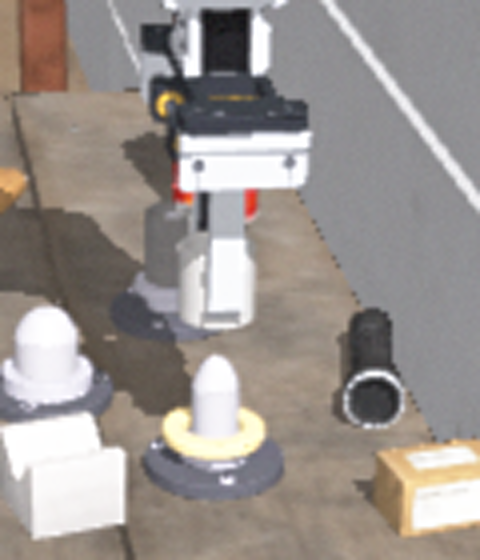

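>>> servo_tool(
  moves=[0,0,15,0,1,0,0,12,0,1,0,0,10,0,1,0,0,10,0,1,0,0,8,0,1,0,0,6,0,1,0,0,4,0,1,0,0,2,0,1,0,0,0,0,1,0,0,0,0,1],
)

```text
time_s: 33.35
tool_pos: [0.4299, 0.1488, 0.2409]
tcp_rot: [1.0, 0.0, 0.0, -0.0]
wrist_force: [-0.6, 0.8, -1.4]
width: 0.0436
```

>>> servo_tool(
  moves=[0,0,2,0,1,0,0,0,0,1,0,0,0,0,1,0,0,0,0,-1,0,0,0,0,-1,0,0,0,0,-1,0,0,0,0,-1,0,0,0,0,-1],
)

```text
time_s: 34.35
tool_pos: [0.4299, 0.1487, 0.2386]
tcp_rot: [1.0, 0.0, -0.0, 0.0]
wrist_force: [-0.1, -0.5, -0.3]
width: 0.09
```

>>> servo_tool(
  moves=[0,0,-10,0,-1,0,0,-30,0,-1,0,0,-45,0,-1,0,0,-45,0,-1,0,0,-20,0,-1,0,0,0,0,-1],
)

```text
time_s: 35.1
tool_pos: [0.4297, 0.1487, 0.3903]
tcp_rot: [1.0, 0.0, 0.002, -0.0]
wrist_force: [0.5, -0.9, 0.3]
width: 0.0941
```

>>> servo_tool(
  moves=[6,40,0,0,-1,6,50,0,0,-1,6,50,0,0,-1,6,50,0,0,-1,6,50,0,0,-1,6,50,0,0,-1,7,50,0,0,-1,7,50,0,0,-1,7,32,0,0,-1,0,0,0,-10,-1,0,0,0,-10,-1,0,0,0,-10,-1],
)

```text
time_s: 36.6
tool_pos: [0.487, -0.2733, 0.3872]
tcp_rot: [0.965, 0.262, -0.001, -0.001]
wrist_force: [-0.4, 0.0, 0.5]
width: 0.0943
```

>>> servo_tool(
  moves=[0,0,40,0,-1,0,0,45,0,-1,0,0,40,0,-1,0,0,30,0,-1,0,0,15,0,-1,0,0,10,0,-1,0,0,0,0,-1],
)

```text
time_s: 37.48
tool_pos: [0.4872, -0.2733, 0.2086]
tcp_rot: [0.966, 0.259, -0.0, -0.0]
wrist_force: [0.3, 0.3, -1.3]
width: 0.0942
```

>>> servo_tool(
  moves=[0,0,0,0,1,0,0,0,0,1,0,0,0,0,1,0,0,0,0,1,0,0,0,0,1,0,0,0,0,1],
)

```text
time_s: 38.22
tool_pos: [0.4872, -0.2732, 0.2088]
tcp_rot: [0.966, 0.259, 0.0, 0.0]
wrist_force: [-1.5, 0.7, 4.2]
width: 0.0596
```

>>> servo_tool(
  moves=[0,0,0,0,1,0,0,-20,0,1,0,0,-40,0,1,0,0,-45,0,1,0,0,-25,0,1,0,0,0,10,1,0,0,0,10,1,0,0,0,10,1,0,0,0,0,1],
)

```text
time_s: 39.35
tool_pos: [0.4871, -0.2732, 0.3381]
tcp_rot: [1.0, 0.001, -0.0, -0.0]
wrist_force: [0.6, 0.3, -4.3]
width: 0.0594
```

>>> servo_tool(
  moves=[-10,-40,0,0,1,-14,-50,0,0,1,-14,-50,0,0,1,-14,-50,0,0,1,-14,-50,0,0,1,-14,-50,0,0,1,-14,-50,0,0,1,-14,-50,0,0,1,-14,-50,0,0,1,-14,-50,0,0,1,-11,-42,0,0,1,0,0,0,0,1],
)

```text
time_s: 40.85
tool_pos: [0.339, 0.2605, 0.3384]
tcp_rot: [1.0, 0.004, -0.0, 0.0]
wrist_force: [0.2, 0.3, -4.0]
width: 0.0595
```

>>> servo_tool(
  moves=[0,0,15,0,1,0,0,0,0,1,0,0,0,0,1],
)

```text
time_s: 41.22
tool_pos: [0.3402, 0.2581, 0.3235]
tcp_rot: [1.0, -0.0, -0.0, 0.0]
wrist_force: [-1.0, 0.6, -3.1]
width: 0.0593
```

```bash
python3 - <<'E'
from h import *
st=ctrl.state();print(st["tool_pos"],st["tcp_rot"],st["width"],st["wrist_force"])
s=ctrl.snapshot("side");a=cv2.resize(s[130:260,230:360],None,fx=4,fy=4,interpolation=cv2.INTER_CUBIC)
cv2.imwrite("pics/d9.png",a)
E
```

```text
[0.3402 0.2581 0.3235] [ 1.     -0.0001 -0.0002  0.0001] 0.05929884727347919 [-0.9884  0.5989 -3.0819]
```

View pics/d9.png

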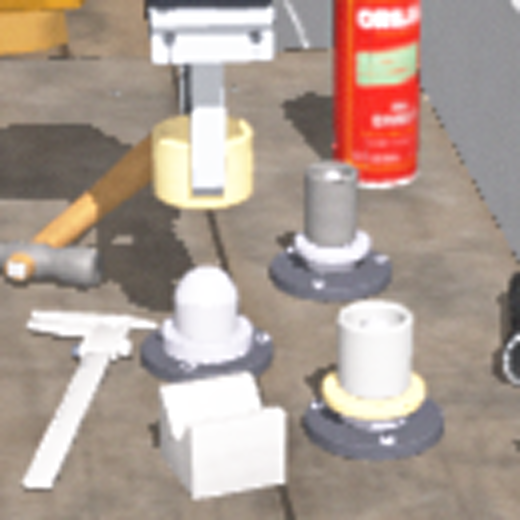

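>>> servo_tool(
  moves=[0,0,20,0,1,0,0,20,0,1,0,0,12,0,1,0,0,10,0,1,0,0,10,0,1,0,0,8,0,1,0,0,5,0,1,0,0,3,0,1,0,0,2,0,1,0,0,0,0,1,0,0,0,0,1],
)

```text
time_s: 42.65
tool_pos: [0.3399, 0.2589, 0.2337]
tcp_rot: [1.0, 0.0, 0.0, -0.0]
wrist_force: [0.6, 6.4, -5.1]
width: 0.0595
```

>>> servo_tool(
  moves=[0,0,2,0,1,0,0,0,0,1,0,0,0,0,1,0,0,0,0,-1,0,0,0,0,-1,0,0,0,0,-1,0,0,0,0,-1,0,0,0,0,-1],
)

```text
time_s: 43.65
tool_pos: [0.3398, 0.2587, 0.2317]
tcp_rot: [1.0, 0.0, -0.0, 0.0]
wrist_force: [-0.4, 0.6, -0.2]
width: 0.0941
```

>>> servo_tool(
  moves=[0,0,-10,0,-1,0,0,-30,0,-1,0,0,-45,0,-1,0,0,-45,0,-1,0,0,-30,0,-1,0,20,0,0,-1,0,50,0,0,-1,0,60,0,0,-1,0,60,0,0,-1,0,60,0,0,-1,0,60,0,0,-1,0,40,0,0,-1],
)

```text
time_s: 45.15
tool_pos: [0.3393, -0.0934, 0.3925]
tcp_rot: [1.0, -0.001, 0.001, 0.0]
wrist_force: [-0.1, 1.3, 0.2]
width: 0.094
```

>>> servo_tool(
  moves=[0,40,0,0,-1,0,40,0,0,-1,0,40,0,0,-1,-10,40,0,0,-1,-10,40,0,0,-1,0,0,0,0,-1,0,0,0,0,-1],
)

```text
time_s: 46.02
tool_pos: [0.3201, -0.2909, 0.3919]
tcp_rot: [1.0, 0.0, 0.0, -0.0]
wrist_force: [0.7, -0.3, -0.1]
width: 0.0943
```

```bash
python3 - <<'E'
from h import *
st=ctrl.state();print(st["tool_pos"],st["width"],st["wrist_force"])
s=ctrl.snapshot("side");a=cv2.resize(s[150:250,250:370],None,fx=4,fy=4,interpolation=cv2.INTER_CUBIC)
t=ctrl.snapshot("top");b=cv2.resize(t[195:295,155:310],(620,400),interpolation=cv2.INTER_CUBIC)
o=np.zeros((600,800,3),np.uint8);o[:300,:360]=cv2.resize(a,(360,300));o[300:,:465]=cv2.resize(b,(465,300));cv2.imwrite("pics/d10.png",o)
E
```

```text
[ 0.3201 -0.2909  0.3919] 0.09430317351527201 [ 0.6552 -0.3286 -0.0874]
```

View pics/d10.png

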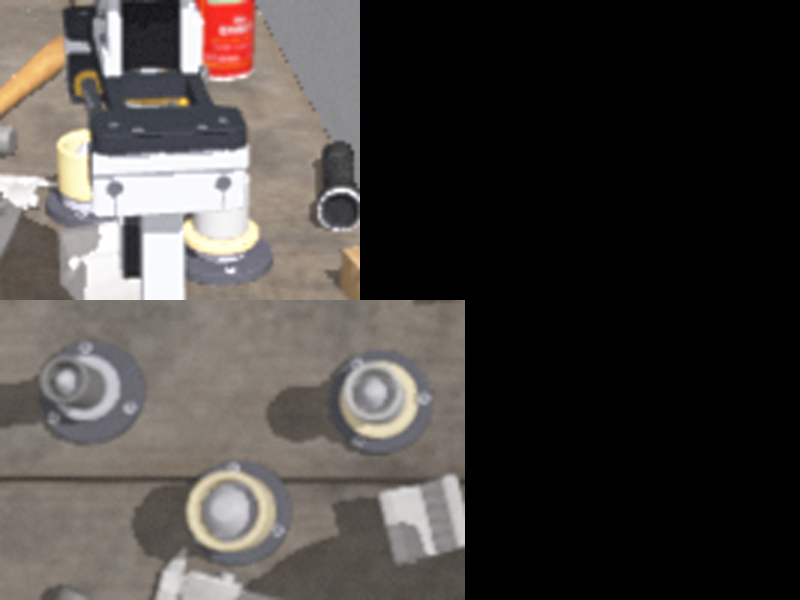

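```bash
python3 - <<'E'
from h import *
for n,uv,z,s in [("thin",(176.6,221.6),.080,(.4368,.3808)),("mid",(280,224.8),.075,(.430,.1487)),("thick",(231.9,265.2),.062,(.340,.259))]:
    p=ray("top",uv,z);print(n,p,"off mm",(p[:2]-s)*1e3)
E
```

```text
thin [0.4342 0.3773 0.08  ] off mm [-2.5761 -3.5208]
mid [0.4292 0.1447 0.075 ] off mm [-0.7845 -3.9682]
thick [0.3378 0.2535 0.062 ] off mm [-2.2155 -5.4746]
```

```bash
python3 -c "
from station import ctrl
print(ctrl.close_job())"
```

```text
the job is handed in; nothing more can be done
None
```

I placed all five parts and handed the job in after about 46 s of robot time. No verdict comes back, so the result rests on my own checks. The order was small washer and small bush on the thin pin, medium washer and medium bush on the middle pin, then the large bush on the thick pin. I left the smaller look-alike ring alone.

**Passed:**
- Every release was at a tool height within about 2 mm of the seated height.
- The last top view shows each bush rim around its pin's nose, which is at nearly the same height as the rim. The offset was 2 mm or less.
- The washers lie under their bushes, and the side views show the thin and middle stacks upright.
- No wrist force reading went above about 8 N. The gripper was open and clear of everything at hand-in.

**Disagreed or not checked:**
- A rough hand reading of the rim centres against the taught pin axes was off by 3.5 to 5.5 mm in y, to the same side on all three. I put this down to reading and calibration error, since the bushes look centred on their own pins.
- The side camera read the stands and parts on the bench about 2 to 3 pixels lower than the top view predicted.
- The gripper partly blocked the final side view. The thick pin's stack was only partly visible there, and the thin pin's was last seen from the side before the large bush was placed.

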